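Sweep ring chokes through the counting gate

TASK

Sweep the three loose copper ring chokes across the sorting deck with the fingertips, one after another through the narrow gate between the guide rails, so that each drops into the slot behind it. Only push them along the deck: do not pick up or lift any choke. Leave the small transformer on the deck, the wire spool and the screwdriver where they are, and finish clear of everything.

Things in the scene. Friction and masses are not known exactly. Their poses are not given: they have to be found in the camera images.
- deck: fixed sorting deck: blue box with a flat grey top 70 mm above the bench, 300 mm long (x) by 240 mm wide (y). Origin: on the bench, midway across, 165 mm from the rear end and 135 mm from the slot end; z up, x points from the rear to the slot. Rails 6 mm thick stand 12 mm above the top along the rear end and both sides (outermost 6 mm).
- gate (a point): middle of the gate, at the deck top's level, 75 mm along x from the deck's origin; axes as the deck's. The gate is 40 mm wide (y -20 to +20 mm). At its line (x = 0 here) the top ends and the open slot begins: x 0 to 50 mm, 40 mm wide, 65 mm deep, 12 mm rails at its sides and end. A choke drops in by itself once its centre is pushed past the line; fingers need not enter.
- guide (a point): point on the deck's top 85 mm before the gate on its centre line; axes as the deck's. From |y| = 105 mm here two straight aluminium guide rails, 12 mm high, 6 mm thick, run in at 45 degrees to the gate's two edges (inner faces on x + |y| = 105 mm here): a funnel.
- choke1_center (a point): wound ring choke: a copper-wound ring core with a black potted centre, lying flat, a disc 30 mm across and 14 mm thick, about 30 g, loose, slides on the deck. This point is its centre, half-way up. All three chokes are alike.
- choke2_center (a point): wound ring choke: a copper-wound ring core with a black potted centre, lying flat, a disc 30 mm across and 14 mm thick, about 30 g, loose, slides on the deck. This point is its centre, half-way up. All three chokes are alike.
- choke3_center (a point): wound ring choke: a copper-wound ring core with a black potted centre, lying flat, a disc 30 mm across and 14 mm thick, about 30 g, loose, slides on the deck. This point is its centre, half-way up. All three chokes are alike.
- transformer_center (a point): bystander: small transformer, dark steel core between two black flanges, 26 x 40 x 24 mm high, 0.15 kg, loose, standing on the deck near its rear end. This point is its centre, half-way up.
- spool_center (a point): bystander: white spool wound with copper wire, 70 mm across, 50 mm high, loose, standing on the bench to the left of the deck. This point is its centre, half-way up.
- driver_grip (a point): bystander: screwdriver 180 mm long, loose, lying on the bench to the right of the deck. This point is the middle of its handle.

How it is judged:
By the outcome, as a careful person would: the job done as asked, in the order asked, and still so for the second after the job is handed in, with the robot touching nothing.
It also fails if it takes over 51 s, if anything falls off the work surface, if the arm or the gripper's body presses on something with over 40 N, if the wrist force passes 120 N, or if a joint passes its speed limit or range.

ROBOT

A 7-joint arm with a two-finger parallel gripper is mounted at the origin on the work surface. World frame = base frame: x ahead of the robot, y to its left, z up, the work surface at z = 0. Lengths are in m, angles in rad, forces in N, time in s.
With the tool pointing down it reaches from about 0.425 to 0.925 m from the base axis. Payload 6.8 kg.
Tool frame: the origin (TCP) lies at the very end of the fingers, on their centre line; the grasp point (between the pads) lies 19 mm behind it (grasp_offset is the distance from the TCP to the grasp point, in m); y points along the fingers, z is the direction in which the jaws open and shut, and the axes are right-handed (so a half turn about y gives the same grasp; the last joint's range is limited). The gripper opens to 85 mm and grips with 20 to 120 N. Pads are 22 mm wide; open, the fingers measure 114 mm over their backs; the gripper's body (76 mm by 85 mm) begins 54 mm behind the grasp point. The pads swing forward as they close: fully open they stand 13 mm farther back than shut.
Start: joints at [0.999, 0.477, 0.022, 1.555, -0.011, 1.109, -0.083], TCP at [0.302, -0.604, 0.231] pointing down, gripper open.
Joint ranges: [-2.96, 2.96], [-0.34, 2.1], [-1.41, 1.46], [0.24, 2.44], [-1.37, 4.51], [0.17, 1.92], [-2.96, 2.96]. Speed limits (rad/s): [2.39, 2.39, 3.14, 3.14, 3.14, 3.14, 3.14].

INTERFACE

Orientations are given as a unit quaternion [x, y, z, w].
In Python, from cell import state, get_image, sign_off, grasp_offset gives the robot as it stands.
- The arm moves only by the tool step_arm, never from a script. Its arguments are lists of equal length, an entry for each row: "linear": the shift along the tool's x, y, z in cm, a list of three; "turn": the turn, a rotation vector about the tool's x, y, z in degrees, a list of three. In form: {"linear": [[dx, dy, dz], ...], "turn": [[wx, wy, wz], ...]}. A call has exactly 8 rows; each row shifts and turns the commanded pose from where the row before left it, along the tool's axes as they then stand; what a row does not reach is not made up. A row lasts 1/8 s, in which the tool goes at most 62.5 mm and 10.7 degrees, less where a joint would pass 70% of its speed; a pose out of reach is approached as far as the arm can. A call with a gripper value outside its range is refused whole. "grip" is the opening, from -1 (shut) to 1 (fully open), so that 0 is half open, set as the call begins (left out, the last holds). The fingers move at their own pace and stop on an object; the grip force is fixed at half the most. Time passes only in rows, so rows that do not move let the fingers close, or fill a call up. It gives the time, the measured TCP pose, the force and the opening at its end, in the units of the state.
- state(): the state, without advancing time (a new reading comes with each control period).
- get_image(name): name is "side" or "top"; returns a dict with "pixels" (384x512x3 uint8, blue, green, red), "intrinsics" (3x3 intrinsics, pixels), "R" (3x3) and "t" (3): a world point X has camera coordinates R X + t. Camera axes: x right, y down, z forward; pixel columns grow to the right and rows downward; lengths in m; the calibration is good to about 2 mm. A picture is of the moment at which its call begins. There is no depth.
- sign_off(): hands the job in, once; it reports no verdict.
The state is a dict: "time_s": time; "qpos": joint angles; "joint_vel": joint speeds; "joint_torque": joint torques, N m; "tcp_pos": TCP position; "tool_rot": TCP orientation; "contact_force": force on the tool from outside, world axes, zero at the start; "wrist_torque": the same for the moment, N m; "finger_gap": finger opening in m.
Only numpy, scipy, OpenCV 4.12 (cv2) and the standard library are available. Lean on these libraries where they do the work, as an engineer would, in place of code of your own. Each camera call takes 0.05 s, during which the arm holds its last target. There are 200 camera calls.

## Working session

There is one attempt and no reset: what is moved stays moved. The work goes in short steps, Python scripts to look and compute and a tool call to move; the robot and the scene stay as the last step left them, time stands still between calls to the robot, and variables do not carry over. Pictures are saved under pics/ and viewed, about 8 in all and at most 12, crops included, and the job is handed in when it is done.

Besides the shell and the picture viewer there is one more tool, called after "Call:" by a JSON object that holds its "fn" and its "kwargs", one argument or row to a line. step_arm: Moves the arm, as the interface text tells. Its arguments: {"type":"object","properties":{"linear":{"type":"array"},"turn":{"type":"array"},"grip":{"type":"number"}},"required":["linear","turn"]}

```bash
mkdir -p pics; ls; python3 - <<'E'
from cell import *
import cv2
s=state();print({k:s[k] for k in('time_s','tcp_pos','tool_rot','finger_gap')},grasp_offset)
for n in('top','side'):
    d=get_image(n);cv2.imwrite(f'pics/{n}0.png',d['pixels']);print(n,d['intrinsics'],d['R'],d['t'])
E
```

```text
pics
{'time_s': 0.0, 'tcp_pos': array([ 0.30167246, -0.60317146,  0.23032473]), 'tool_rot': array([-0.16272293,  0.68878485, -0.68756771,  0.16231859]), 'finger_gap': 0.08555617171427755} 0.0187
top [[449.92661088   0.         253.44658806]
 [  0.         449.92661088 199.60294045]
 [  0.           0.           1.        ]] [[-0.02960306 -0.99952326 -0.00876956]
 [-0.98333213  0.03069585 -0.17920852]
 [ 0.17939227  0.00331827 -0.98377203]] [0.01244014 0.55460416 1.41472797]
side [[451.83388327   0.         253.99446762]
 [  0.         451.83388327 188.20860344]
 [  0.           0.           1.        ]] [[ 9.88748788e-01 -1.49584979e-01 -4.09510263e-04]
 [-1.03422780e-01 -6.81636097e-01 -7.24345194e-01]
 [ 1.08072024e-01  7.16237785e-01 -6.89437360e-01]] [-0.55918045  0.12240483  1.1593029 ]
```

View pics/top0.png

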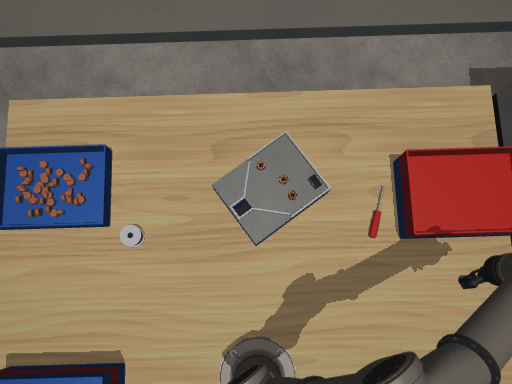

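View pics/side0.png

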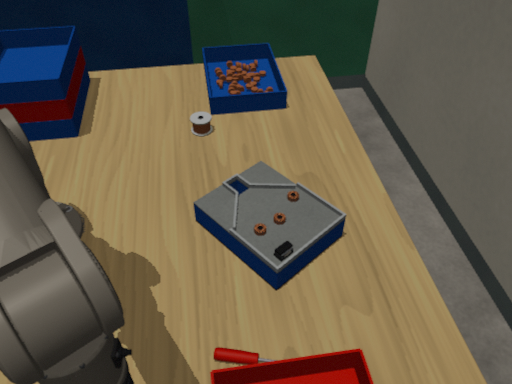

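The top view shows the deck with corners near (285,133), (329,187), (257,244) and (213,187). The slot is at (241,207), the chokes at (261,165), (283,180) and (292,195), and the transformer at (316,181). The side view agrees. Next I'll measure these precisely.

```bash
cat > h.py <<'E'
import numpy as np,cv2
from cell import *
from scipy.optimize import least_squares
def proj(d,X):
    X=np.atleast_2d(X);c=X@d['R'].T+d['t'];p=c@d['intrinsics'].T;return p[:,:2]/p[:,2:]
def back(d,uv,z):
    r=d['R'].T@np.linalg.solve(d['intrinsics'],[*uv,1]);c=-d['R'].T@d['t'];return c+r*(z-c[2])/r[2]
def copper(d,box):
    im=d['pixels'].astype(int);u0,v0,u1,v1=box
    m=((im[...,2]-im[...,0])>35).astype(np.uint8);k=np.zeros_like(m);k[v0:v1,u0:u1]=1
    n,l,s,c=cv2.connectedComponentsWithStats(m*k)
    return [(c[i].round(1),s[i,4],(s[i,:2]+(s[i,2:4]-1)/2)) for i in range(1,n) if s[i,4]>8]
E
python3 - <<'E'
from h import *
for n,box,o in(('top',(230,148,310,215),(205,125)),('side',(235,180,320,250),(190,155))):
    d=get_image(n);im=d['pixels'];u,v=o
    cv2.imwrite(f'pics/{n}1.png',cv2.resize(im[v:v+130,u:u+160],None,fx=4.5,fy=4.5,interpolation=cv2.INTER_CUBIC))
    for c,a,b in copper(d,box):print(n,c,b,a,back(d,b,.078).round(4))
E
```

```text
top [239.8 155.4] [244.5 159. ] 367 [0.6845 0.0206 0.078 ]
top [306.  151.9] [304.5 154. ] 70 [ 0.695  -0.1748  0.078 ]
top [260.5 164.8] [260.5 165. ] 43 [ 0.6628 -0.0307  0.078 ]
top [282.9 179.1] [283. 179.] 43 [ 0.614  -0.1016  0.078 ]
top [292.1 194.6] [292. 195.] 41 [ 0.5608 -0.1281  0.078 ]
top [305.5 211.7] [304.  210.5] 50 [ 0.5095 -0.1639  0.078 ]
side [309.9 184.6] [304.5 187.5] 217 [ 0.6976 -0.0064  0.078 ]
side [292.8 195. ] [293.  195.5] 74 [ 0.6617 -0.031   0.078 ]
side [279.1 217.2] [279.5 217. ] 82 [ 0.6134 -0.0993  0.078 ]
side [259.7 228.3] [260.  228.5] 91 [ 0.5605 -0.1288  0.078 ]
```

View pics/top1.png

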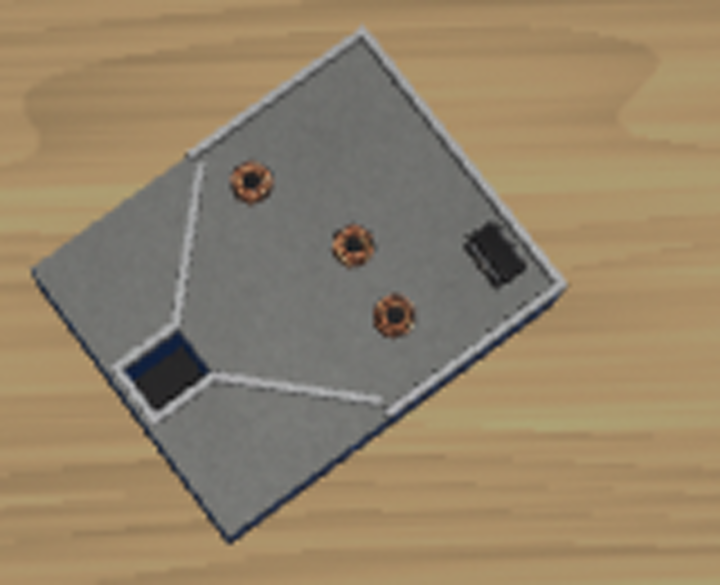

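View pics/side1.png

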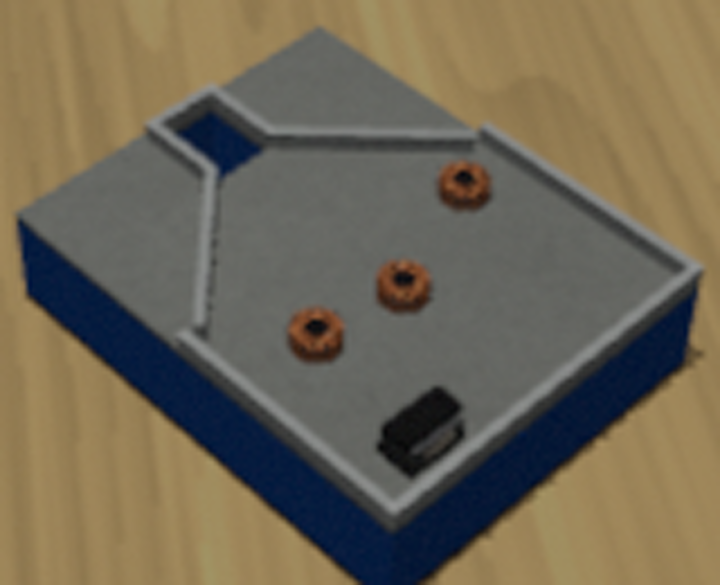

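The crops show the deck corners, the transformer by the rear rail, and three chokes between the rails. Next I'll fit the deck pose and express everything in the gate frame.

```bash
cat >> h.py <<'E'
from scipy.spatial.transform import Rotation as Ro
E
python3 - <<'E'
from h import *
K=[(135,120,70),(135,-120,70),(-165,-120,82),(-165,120,82)];K=np.array(K)/1e3
obs={'top':((205,125),[(230,541),(34,272),(362,30),(566,286)]),'side':((190,155),[(19,215),(320,28),(700,268),(392,520)])}
D={n:get_image(n) for n in obs}
O={n:(np.array(o[1])+.5)/4.5-.5+np.array(o[0]) for n,o in obs.items()}
def X(p,P):
    c,s=np.cos(p[2]),np.sin(p[2]);return P@np.array([[c,s,0],[-s,c,0],[0,0,1]])+[p[0],p[1],0]
f=lambda p,ns=('top','side'):np.concatenate([(proj(D[n],X(p,K))-O[n]).ravel() for n in ns])
for ns in(('top',),('side',),('top','side')):
    r=least_squares(f,[.6,-.08,2.2],args=(ns,));print(ns,r.x.round(4),r.fun.round(1))
p=r.x;np.save('deck.npy',p)
def g(w):
    c,s=np.cos(p[2]),np.sin(p[2]);d=np.array(w[:2])-p[:2];return ((np.array([c*d[0]+s*d[1],-s*d[0]+c*d[1]])-[.075,0])*1e3).round(1)
for n in D:
    print(n,'gate frame')
    for c,a,b in copper(D[n],(230,148,310,250)):
        if 35<a<100:print(g(back(D[n],b,.078)),g(back(D[n],c,.078)))
q=((np.array([495,254])+.5)/4.5-.5+[205,125]);print('trafo',g(back(D['top'],q,.09)))
s=state();R=Ro.from_quat(s['tool_rot']).as_matrix();print(R.round(3))
E
```

```text
('top',) [ 0.5815 -0.0492  2.1815] [-0.   0.1 -0.9  0.2  0.2 -0.5  0.6  0.1]
('side',) [ 0.5821 -0.0517  2.1754] [-1.2 -0.2  0.  -0.3  0.9  0.4  0.1 -0.3]
('top', 'side') [ 0.5819 -0.0504  2.178 ] [ 0.2 -0.1 -0.4 -0.1  0.8 -0.5  1.   0.2 -1.3 -0.4 -0.3 -0.6  0.7 -0.2
  0.2 -0.7]
top gate frame
[-241.7  -21.9] [-249.9  -24.6]
[-105.   -77.6] [-105.3  -78.2]
[-135.3    2.8] [-135.3    2.8]
[-126.8   61.7] [-127.8   60.9]
side gate frame
[-104.6  -76.6] [-102.8  -77.8]
[-134.2    3.2] [-133.    3.]
[-127.2   62.3] [-126.5   62.6]
trafo [-209.9   70. ]
[[-0.894 -0.     0.447]
 [-0.447  0.001 -0.894]
 [ 0.    -1.    -0.001]]
```

```bash
cat > plan.py <<'E'
import sys,json
from h import *
p=np.load('deck.npy');G=np.array([p[0]+.075*np.cos(p[2]),p[1]+.075*np.sin(p[2])]);A=np.degrees(p[2])
# gate frame pose (mm, heading deg) <-> world; tool x yaw = heading+180
def togate(P):
    d=np.array(P[:2])-G;c,s=np.cos(p[2]),np.sin(p[2]);return np.array([c*d[0]+s*d[1],-s*d[0]+c*d[1]])*1e3
def now():
    s=state();R=Ro.from_quat(s['tool_rot']).as_matrix();h=np.degrees(np.arctan2(R[1,0],R[0,0]))-180-A
    return np.array([*togate(s['tcp_pos']),s['tcp_pos'][2]*1e3,(h+180)%360-180])
def plan(wps):  # (x,y,z mm,heading, nrows)
    c=now();print('now',c.round(1));L=[];T=[]
    for *w,n in wps:
        w=np.array(w,float)
        for k in range(n):
            d=(w-c)/(n-k);h=np.radians(c[3]);f=np.cos(h)*d[0]+np.sin(h)*d[1];l=-np.sin(h)*d[0]+np.cos(h)*d[1]
            row=np.round([-f/10,-d[2]/10,-l/10],1);t=np.round(-d[3],0 if abs(d[3])>3 else 1)
            L.append(row.tolist());T.append([0,float(t),0])
            f,l=-row[0]*10,-row[2]*10
            c=c+[np.cos(h)*f-np.sin(h)*l,np.sin(h)*f+np.cos(h)*l,-row[1]*10,-t]
    for i in range(0,len(L),8):print(json.dumps({'linear':L[i:i+8],'turn':T[i:i+8]}).replace(' ',''))
    print('end',c.round(1))
if __name__=='__main__':plan(json.loads(sys.argv[1]))
E
python3 plan.py '[[-178,3,120,0,16]]'
```

```text
now [-369.5  545.5  230.9  -98.2]
{"linear":[[-3.2,0.7,-1.7],[-3.3,0.7,-1.3],[-3.5,0.7,-1.0],[-3.5,0.7,-0.6],[-3.6,0.7,-0.2],[-3.6,0.7,0.1],[-3.6,0.7,0.5],[-3.5,0.7,0.9]],"turn":[[0,-6.0,0],[0,-6.0,0],[0,-6.0,0],[0,-6.0,0],[0,-6.0,0],[0,-6.0,0],[0,-6.0,0],[0,-6.0,0]]}
{"linear":[[-3.4,0.7,1.3],[-3.2,0.7,1.6],[-3.0,0.7,1.9],[-2.8,0.7,2.2],[-2.6,0.7,2.5],[-2.2,0.7,2.8],[-1.9,0.6,3.0],[-1.6,0.7,3.3]],"turn":[[0,-6.0,0],[0,-6.0,0],[0,-6.0,0],[0,-6.0,0],[0,-7.0,0],[0,-6.0,0],[0,-7.0,0],[0,-6.0,0]]}
end [-177.7    3.1  119.9   -0.2]
```

Call:
{"fn": "step_arm", "kwargs": {
  "linear": [
    [-3.2, 0.7, -1.7],
    [-3.3, 0.7, -1.3],
    [-3.5, 0.7, -1.0],
    [-3.5, 0.7, -0.6],
    [-3.6, 0.7, -0.2],
    [-3.6, 0.7, 0.1],
    [-3.6, 0.7, 0.5],
    [-3.5, 0.7, 0.9]
  ],
  "turn": [
    [0, -6, 0],
    [0, -6, 0],
    [0, -6, 0],
    [0, -6, 0],
    [0, -6, 0],
    [0, -6, 0],
    [0, -6, 0],
    [0, -6, 0]
  ],
  "grip": -0.62
}}

```text
time_s: 1.3
tcp_pos: [0.4712, -0.3674, 0.1749]
tool_rot: [0.43, -0.561, 0.561, -0.43]
contact_force: [0.6, 0.0, -0.1]
finger_gap: 0.0162
```

Call:
{"fn": "step_arm", "kwargs": {
  "linear": [
    [-3.4, 0.7, 1.3],
    [-3.2, 0.7, 1.6],
    [-3.0, 0.7, 1.9],
    [-2.8, 0.7, 2.2],
    [-2.6, 0.7, 2.5],
    [-2.2, 0.7, 2.8],
    [-1.9, 0.6, 3.0],
    [-1.6, 0.7, 3.3]
  ],
  "turn": [
    [0, -6, 0],
    [0, -6, 0],
    [0, -6, 0],
    [0, -6, 0],
    [0, -7, 0],
    [0, -6, 0],
    [0, -7, 0],
    [0, -6, 0]
  ]
}}

```text
time_s: 2.3
tcp_pos: [0.6391, -0.1348, 0.1198]
tool_rot: [-0.627, 0.327, -0.327, 0.627]
contact_force: [0.5, 1.3, -0.2]
finger_gap: 0.0161
```

```bash
python3 plan.py '[[-176,3,73,0,7],[-176,3,73,0,1]]'; python3 -c "from cell import *;s=state();print(s['time_s'],s['finger_gap'],s['contact_force'],s['qpos'])"
```

```text
now [-176.9    1.1  119.8    0.2]
{"linear":[[-0.0,0.7,-0.0],[-0.0,0.7,-0.0],[-0.0,0.7,-0.0],[-0.0,0.6,-0.0],[-0.0,0.7,-0.1],[-0.0,0.6,-0.0],[-0.1,0.7,-0.1],[0.0,-0.0,0.0]],"turn":[[0,0.0,0],[0,0.0,0],[0,0.0,0],[0,0.0,0],[0,0.1,0],[0,0.0,0],[0,0.1,0],[0,-0.0,0]]}
end [-176.     3.1   72.8   -0. ]
2.3 0.016103569451669623 [ 0.51627309  1.27087826 -0.18814512] [ 0.43748067  0.59863293 -0.45774852  1.68007533  0.31427244  0.93626517
  0.47065953]
```

Call:
{"fn": "step_arm", "kwargs": {
  "linear": [
    [0, 0.7, 0],
    [0, 0.7, 0],
    [0, 0.7, 0],
    [0, 0.7, 0],
    [0, 0.7, 0],
    [0, 0.6, 0],
    [0, 0.6, 0],
    [0, 0, 0]
  ],
  "turn": [
    [0, 0, 0],
    [0, 0, 0],
    [0, 0, 0],
    [0, 0, 0],
    [0, 0, 0],
    [0, 0, 0],
    [0, 0, 0],
    [0, 0, 0]
  ]
}}

```text
time_s: 3.3
tcp_pos: [0.6377, -0.1367, 0.0727]
tool_rot: [0.626, -0.329, 0.329, -0.626]
contact_force: [0.2, 0.0, 0.7]
finger_gap: 0.0165
```

```bash
python3 - <<'E'
from plan import *
print(now().round(1),state()['contact_force'].round(1))
for n,o in(('top',(205,125)),('side',(190,145))):
    d=get_image(n);u,v=o
    cv2.imwrite(f'pics/{n}2.png',cv2.resize(d['pixels'][v:v+130,u:u+160],None,fx=2.4,fy=2.4,interpolation=cv2.INTER_CUBIC))
    for c,a,b in copper(d,(240,160,312,235)):
        if 15<a<100:print(n,a,togate(back(d,b,.078)).round(1))
import cv2
cv2.imwrite('pics/both2.png',np.hstack([cv2.imread('pics/top2.png'),cv2.imread('pics/side2.png')]))
E
```

```text
[-177.7    3.4   72.7   -0.2] [0.2 0.  0.7]
top 44 [-105.   -77.6]
top 40 [-135.3    2.8]
top 32 [-127.7   60.4]
top 37 [65.5 59. ]
side 79 [-125.2   62.1]
```

View pics/both2.png

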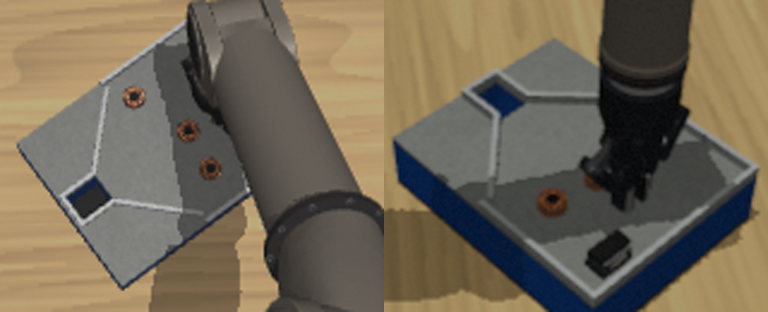

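The gripper stands behind the middle choke without touching it, and the transformer is clear. Now I'll push the first half and check the nesting.

Call:
{"fn": "step_arm", "kwargs": {
  "linear": [
    [-1.2, 0, 0],
    [-1, 0, 0],
    [-1, 0, 0],
    [-1, 0, 0],
    [-1, 0, 0.1],
    [-1, 0, 0.1],
    [-1, 0, 0.1],
    [-1, 0, 0]
  ],
  "turn": [
    [0, 0, 0],
    [0, 0, 0],
    [0, 0, 0],
    [0, 0, 0],
    [0, 0, 0],
    [0, 0, 0],
    [0, 0, 0],
    [0, 0, 0]
  ]
}}

```text
time_s: 4.4
tcp_pos: [0.5937, -0.0669, 0.0733]
tool_rot: [-0.626, 0.329, -0.329, 0.626]
contact_force: [-0.4, -0.5, 0.5]
finger_gap: 0.0163
```

```bash
cat > look.py <<'E'
from plan import *
print(now().round(1),state()['time_s'],state()['contact_force'].round(1))
for n in('top','side'):
    d=get_image(n)
    for c,a,b in copper(d,(200,150,325,250)):
        g=togate(back(d,b,.078))
        if 12<a<110 and -175<g[0]<60 and abs(g[1])<112:print(n,a,g.round(1))
E
python3 look.py
```

```text
[-95.3  -0.3  73.3  -0.2] 4.4 [-0.4 -0.5  0.5]
top 27 [-71.1   0.1]
side 64 [-104.6  -76.6]
side 97 [-127.2   62.3]
```

Call:
{"fn": "step_arm", "kwargs": {
  "linear": [
    [-1, 0, 0],
    [-1, 0, 0],
    [-1, 0, 0],
    [-1, 0, 0],
    [-1, 0, 0],
    [-1, 0, 0],
    [-1, 0, 0],
    [-0.9, 0, 0]
  ],
  "turn": [
    [0, 0, 0],
    [0, 0, 0],
    [0, 0, 0],
    [0, 0, 0],
    [0, 0, 0],
    [0, 0, 0],
    [0, 0, 0],
    [0, 0, 0]
  ]
}}

```text
time_s: 5.5
tcp_pos: [0.5489, -0.0019, 0.0734]
tool_rot: [-0.626, 0.329, -0.329, 0.626]
contact_force: [0.5, -0.6, 0.2]
finger_gap: 0.0166
```

```bash
python3 look.py; python3 plan.py '[[-40,0,105,0,2],[-127,40,125,0,4],[-127,62,110,0,2]]';python3 - <<'E'
from h import *
d=get_image('side');cv2.imwrite('pics/s3.png',cv2.resize(d['pixels'][145:275,190:350],None,fx=3,fy=3))
E
```

```text
[-16.3  -0.5  73.4  -0.2] 5.5 [ 0.5 -0.6  0.2]
top 44 [-126.8   61.7]
top 15 [11.8 -0.7]
side 75 [-104.6  -76.6]
side 94 [-127.2   62.3]
now [-15.6  -0.6  73.4  -0.1]
{"linear":[[1.2,-1.6,-0.0],[1.2,-1.6,-0.1],[2.2,-0.5,-1.0],[2.2,-0.5,-1.0],[2.2,-0.5,-1.0],[2.1,-0.5,-1.0],[0.0,0.8,-1.1],[0.0,0.7,-1.1]],"turn":[[0,-0.1,0],[0,-0.0,0],[0,-0.0,0],[0,-0.0,0],[0,-0.0,0],[0,-0.0,0],[0,-0.0,0],[0,-0.0,0]]}
end [-126.5   62.4  110.4   -0. ]
```

View pics/s3.png

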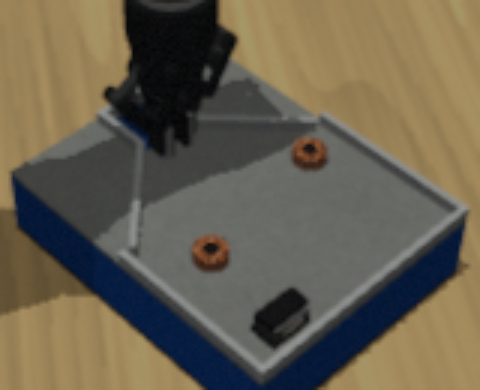

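The first choke is at or past the gate line. I'll back off, open the jaws and straddle the choke on the +y side.

Call:
{"fn": "step_arm", "kwargs": {
  "linear": [
    [1.2, -1.6, 0],
    [1.2, -1.6, 0],
    [2.2, -0.5, -1],
    [2.2, -0.5, -1],
    [2.2, -0.5, -1],
    [2.1, -0.5, -1],
    [0, 0.8, -1],
    [0, 0.7, -1]
  ],
  "turn": [
    [0, 0, 0],
    [0, 0, 0],
    [0, 0, 0],
    [0, 0, 0],
    [0, 0, 0],
    [0, 0, 0],
    [0, 0, 0],
    [0, 0, 0]
  ],
  "grip": 0
}}

```text
time_s: 6.65
tcp_pos: [0.5618, -0.128, 0.1099]
tool_rot: [-0.626, 0.329, -0.329, 0.626]
contact_force: [0.4, -0.2, 0.3]
finger_gap: 0.043
```

```bash
python3 look.py; python3 plan.py '[[-127,60,73,0,6],[-127,60,73,0,2]]';python3 - <<'E'
from h import *
d=get_image('top');print(state()['finger_gap']);cv2.imwrite('pics/t4.png',cv2.resize(d['pixels'][125:255,205:335],None,fx=3.5,fy=3.5))
E
```

```text
[-127.3   60.8  109.9   -0.2] 6.65 [ 0.4 -0.2  0.3]
top 44 [-105.   -77.6]
top 13 [-122.2   62.4]
top 30 [37.   6.7]
side 77 [-104.6  -76.6]
side 77 [-126.4   63.2]
now [-126.5   62.   109.    -0.2]
{"linear":[[0.0,0.6,0.0],[0.0,0.6,0.0],[0.0,0.6,0.1],[0.0,0.6,0.0],[0.0,0.6,0.1],[0.0,0.6,0.0],[0.0,-0.0,0.0],[0.0,-0.0,0.0]],"turn":[[0,-0.0,0],[0,-0.0,0],[0,-0.1,0],[0,-0.0,0],[0,-0.1,0],[0,-0.0,0],[0,-0.0,0],[0,-0.0,0]]}
end [-126.5   60.    73.    -0. ]
0.04283536875510476
```

View pics/t4.png

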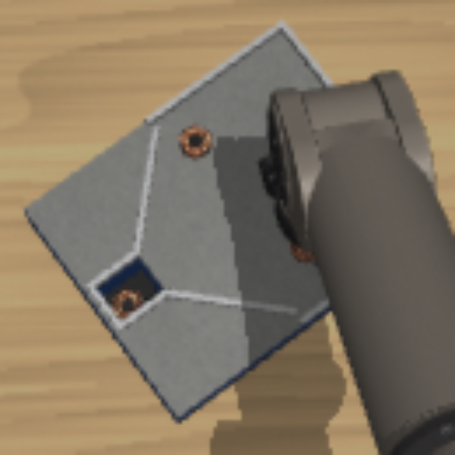

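The first choke lies in the slot, at crop (127,303). Now I'll lower around the second one and push it sideways to the centre line.

Call:
{"fn": "step_arm", "kwargs": {
  "linear": [
    [0, 0.6, 0],
    [0, 0.6, 0],
    [0, 0.6, 0.1],
    [0, 0.6, 0],
    [0, 0.6, 0.1],
    [0, 0.6, 0],
    [0, 0, 0],
    [0, 0, 0]
  ],
  "turn": [
    [0, 0, 0],
    [0, 0, 0],
    [0, 0, 0],
    [0, 0, 0],
    [0, 0, 0],
    [0, 0, 0],
    [0, 0, 0],
    [0, 0, 0]
  ]
}}

```text
time_s: 7.8
tcp_pos: [0.5645, -0.1268, 0.0744]
tool_rot: [-0.626, 0.329, -0.329, 0.626]
contact_force: [-0.3, -0.1, -0.8]
finger_gap: 0.0427
```

```bash
python3 look.py; python3 plan.py '[[-127,-5,73,0,8]]'
```

```text
[-127.8   57.9   74.4   -0.2] 7.8 [-0.3 -0.1 -0.8]
top 44 [-105.   -77.6]
top 31 [37.   6.7]
side 76 [-104.6  -76.6]
side 48 [-128.5   58.6]
now [-127.9   57.8   74.6   -0.2]
{"linear":[[-0.0,0.0,0.8],[-0.0,0.0,0.8],[-0.0,0.0,0.8],[-0.0,0.0,0.8],[-0.0,0.0,0.8],[-0.0,0.1,0.8],[-0.1,0.0,0.7],[-0.0,0.1,0.8]],"turn":[[0,-0.0,0],[0,-0.0,0],[0,-0.0,0],[0,-0.0,0],[0,-0.1,0],[0,-0.0,0],[0,-0.1,0],[0,-0.0,0]]}
end [-127.1   -5.2   72.6   -0. ]
```

Call:
{"fn": "step_arm", "kwargs": {
  "linear": [
    [0, 0, 0.8],
    [0, 0, 0.8],
    [0, 0, 0.8],
    [0, 0, 0.8],
    [0, 0, 0.8],
    [0, 0, 0.8],
    [0, 0, 0.7],
    [0, 0, 0.7]
  ],
  "turn": [
    [0, 0, 0],
    [0, 0, 0],
    [0, 0, 0],
    [0, 0, 0],
    [0, 0, 0],
    [0, 0, 0],
    [0, 0, 0],
    [0, 0, 0]
  ]
}}

```text
time_s: 8.9
tcp_pos: [0.6158, -0.0914, 0.0743]
tool_rot: [0.626, -0.329, 0.329, -0.626]
contact_force: [0.1, -0.6, 0.2]
finger_gap: 0.0429
```

```bash
python3 look.py; python3 plan.py '[[-127,-6,73,0,1],[-127,0,120,0,4],[-172,0,120,0,3]]'
```

```text
[-128.    -4.4   74.3   -0.2] 8.9 [ 0.1 -0.6  0.2]
top 39 [-103.7  -78.6]
top 30 [37.   6.7]
side 37 [-129.3   -3.6]
now [-127.7   -5.2   74.4   -0.2]
{"linear":[[-0.1,0.1,0.1],[0.0,-1.2,-0.2],[0.0,-1.2,-0.1],[0.0,-1.1,-0.2],[0.0,-1.2,-0.1],[1.5,0.0,-0.0],[1.5,0.0,-0.0],[1.5,0.0,-0.0]],"turn":[[0,-0.2,0],[0,0.0,0],[0,0.0,0],[0,0.0,0],[0,0.0,0],[0,0.0,0],[0,0.0,0],[0,0.0,0]]}
end [-171.7   -0.2  120.4    0. ]
```

Call:
{"fn": "step_arm", "kwargs": {
  "linear": [
    [0, 0, -0.5],
    [0, -1.2, 0],
    [0, -1.2, 0],
    [0, -1.2, 0],
    [0, -1, 0],
    [1.5, 0, 0],
    [1.5, 0, 0],
    [1.5, 0, 0]
  ],
  "turn": [
    [0, 0, 0],
    [0, 0, 0],
    [0, 0, 0],
    [0, 0, 0],
    [0, 0, 0],
    [0, 0, 0],
    [0, 0, 0],
    [0, 0, 0]
  ]
}}

```text
time_s: 10.0
tcp_pos: [0.6372, -0.1331, 0.1196]
tool_rot: [0.626, -0.329, 0.329, -0.626]
contact_force: [0.8, -0.5, -0.5]
finger_gap: 0.0431
```

```bash
python3 look.py; python3 plan.py '[[-172,0,73,0,7],[-172,0,73,0,1]]'
```

```text
[-174.5    1.8  119.6   -0.3] 10.0 [ 0.8 -0.5 -0.5]
top 44 [-105.   -77.6]
top 37 [-128.9   -2. ]
top 31 [37.   6.7]
side 50 [-124.6    3.8]
now [-175.7    2.2  119.6   -0.4]
{"linear":[[-0.1,0.7,0.0],[-0.0,0.7,0.0],[-0.1,0.7,0.0],[-0.0,0.6,0.1],[-0.1,0.7,0.0],[-0.0,0.6,0.1],[-0.1,0.7,0.0],[0.0,-0.0,0.0]],"turn":[[0,-0.1,0],[0,-0.1,0],[0,-0.0,0],[0,-0.1,0],[0,-0.0,0],[0,-0.1,0],[0,-0.0,0],[0,-0.0,0]]}
end [-171.7    0.2   72.6   -0. ]
```

Call:
{"fn": "step_arm", "kwargs": {
  "linear": [
    [0, 0.7, 0],
    [0, 0.7, 0],
    [0, 0.7, 0],
    [0, 0.6, 0.1],
    [0, 0.7, 0],
    [0, 0.6, 0.1],
    [0, 0.6, 0],
    [0, 0, 0]
  ],
  "turn": [
    [0, 0, 0],
    [0, 0, 0],
    [0, 0, 0],
    [0, 0, 0],
    [0, 0, 0],
    [0, 0, 0],
    [0, 0, 0],
    [0, 0, 0]
  ],
  "grip": -0.62
}}

```text
time_s: 11.1
tcp_pos: [0.6381, -0.1304, 0.0737]
tool_rot: [0.626, -0.329, 0.329, -0.626]
contact_force: [-0.2, -0.6, 0.3]
finger_gap: 0.0162
```

```bash
python3 look.py
```

```text
[-172.7   -0.6   73.7   -0.2] 11.1 [-0.2 -0.6  0.3]
top 44 [-105.   -77.6]
top 38 [-128.9   -2. ]
top 31 [37.   6.7]
```

Call:
{"fn": "step_arm", "kwargs": {
  "linear": [
    [-1, 0, 0],
    [-1, 0, 0],
    [-1, 0, 0],
    [-1, 0, 0],
    [-1, 0, 0],
    [-1, 0, 0],
    [-1, 0, 0],
    [-1, 0, 0]
  ],
  "turn": [
    [0, 0, 0],
    [0, 0, 0],
    [0, 0, 0],
    [0, 0, 0],
    [0, 0, 0],
    [0, 0, 0],
    [0, 0, 0],
    [0, 0, 0]
  ]
}}

```text
time_s: 12.2
tcp_pos: [0.5928, -0.064, 0.0743]
tool_rot: [0.626, -0.329, 0.329, -0.626]
contact_force: [0.7, -0.4, -0.1]
finger_gap: 0.0164
```

```bash
python3 look.py
```

```text
[-92.4  -1.2  74.3  -0.2] 12.2 [ 0.7 -0.4 -0.1]
top 31 [-69.8  -0.9]
top 30 [37.   6.7]
side 66 [-104.6  -76.6]
```

Call:
{"fn": "step_arm", "kwargs": {
  "linear": [
    [-1, 0, 0],
    [-1, 0, 0],
    [-1, 0, 0],
    [-1, 0, 0],
    [-1, 0, 0],
    [-1, 0, 0],
    [-1, 0, 0],
    [-0.7, 0, 0]
  ],
  "turn": [
    [0, 0, 0],
    [0, 0, 0],
    [0, 0, 0],
    [0, 0, 0],
    [0, 0, 0],
    [0, 0, 0],
    [0, 0, 0],
    [0, 0, 0]
  ]
}}

```text
time_s: 13.3
tcp_pos: [0.549, -0.0004, 0.0743]
tool_rot: [-0.626, 0.329, -0.329, 0.626]
contact_force: [0.7, -0.1, 0.0]
finger_gap: 0.0164
```

```bash
python3 look.py; python3 plan.py '[[-40,0,105,0,2],[-105,-45,125,0,4],[-105,-74.5,110,0,2],[-105,-74.5,73,0,6],[-105,-74.5,73,0,2]]'
```

```text
[-15.2  -1.5  74.3  -0.2] 13.3 [ 0.7 -0.1  0. ]
top 37 [32.2  8.2]
side 76 [-104.6  -76.6]
now [-14.9  -1.6  74.3  -0.1]
{"linear":[[1.3,-1.5,-0.1],[1.2,-1.6,-0.1],[1.6,-0.5,1.1],[1.6,-0.5,1.2],[1.7,-0.5,1.1],[1.6,-0.5,1.2],[0.0,0.8,1.5],[0.0,0.7,1.4]],"turn":[[0,-0.1,0],[0,-0.0,0],[0,-0.0,0],[0,-0.0,0],[0,-0.0,0],[0,-0.0,0],[0,-0.0,0],[0,-0.0,0]]}
{"linear":[[0.0,0.6,0.0],[0.0,0.6,0.0],[0.0,0.6,0.0],[0.0,0.6,0.0],[0.0,0.7,0.0],[0.0,0.6,0.0],[0.0,0.0,0.0],[0.0,0.0,0.0]],"turn":[[0,-0.0,0],[0,-0.0,0],[0,-0.0,0],[0,-0.0,0],[0,-0.0,0],[0,-0.0,0],[0,-0.0,0],[0,-0.0,0]]}
end [-105.   -74.5   73.3   -0. ]
```

Call:
{"fn": "step_arm", "kwargs": {
  "linear": [
    [1.3, -1.5, 0],
    [1.2, -1.6, 0],
    [1.8, -0.5, 1.1],
    [1.7, -0.5, 1.2],
    [1.7, -0.5, 1.1],
    [1.7, -0.5, 1.1],
    [0, 0.8, 1.4],
    [0, 0.7, 1.3]
  ],
  "turn": [
    [0, 0, 0],
    [0, 0, 0],
    [0, 0, 0],
    [0, 0, 0],
    [0, 0, 0],
    [0, 0, 0],
    [0, 0, 0],
    [0, 0, 0]
  ],
  "grip": 0
}}

```text
time_s: 14.4
tcp_pos: [0.6624, -0.0371, 0.11]
tool_rot: [-0.626, 0.329, -0.329, 0.626]
contact_force: [0.9, 0.5, -0.4]
finger_gap: 0.0428
```

```bash
sleep 0; python3 look.py; python3 plan.py '[[-109,-73,85,0,6],[-109,-73,85,0,2]]';python3 - <<'E'
from h import *
d=get_image('side');cv2.imwrite('pics/s5.png',cv2.resize(d['pixels'][145:275,190:350],None,fx=3.5,fy=3.5))
E
```

```text
[-110.   -73.7  110.    -0.2] 14.4 [ 0.9  0.5 -0.4]
top 18 [-101.4  -78.2]
top 68 [26.8  6.2]
side 48 [-103.4  -77.9]
now [-1.082e+02 -7.440e+01  1.090e+02 -1.000e-01]
{"linear":[[0.0,0.4,-0.0],[0.0,0.4,-0.0],[0.0,0.4,-0.0],[0.0,0.4,-0.0],[0.0,0.4,-0.1],[0.1,0.4,-0.0],[-0.0,0.0,-0.0],[-0.0,0.0,-0.0]],"turn":[[0,-0.0,0],[0,-0.0,0],[0,-0.0,0],[0,-0.0,0],[0,-0.0,0],[0,-0.1,0],[0,0.0,0],[0,0.0,0]]}
end [-109.2  -73.4   85.     0. ]
```

View pics/s5.png

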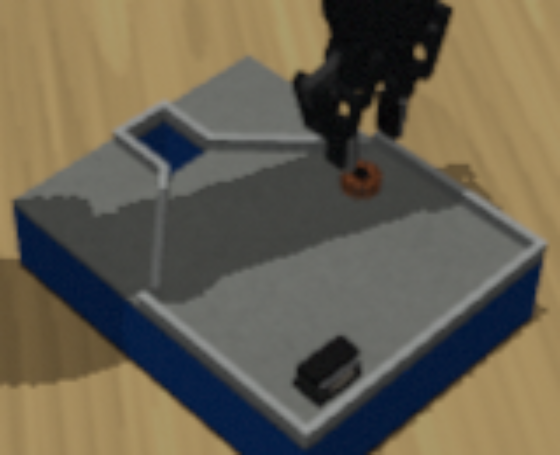

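Both swept chokes are now in the slot. The fingers hover around the last one, so I'll lower in two stages.

Call:
{"fn": "step_arm", "kwargs": {
  "linear": [
    [0, 0.4, 0],
    [0, 0.4, 0],
    [0, 0.4, 0],
    [0, 0.4, 0],
    [0, 0.4, -0.1],
    [0, 0.3, 0],
    [0, 0, 0],
    [0, 0, 0]
  ],
  "turn": [
    [0, 0, 0],
    [0, 0, 0],
    [0, 0, 0],
    [0, 0, 0],
    [0, 0, 0],
    [0, 0, 0],
    [0, 0, 0],
    [0, 0, 0]
  ]
}}

```text
time_s: 15.55
tcp_pos: [0.6613, -0.0382, 0.0874]
tool_rot: [-0.626, 0.329, -0.329, 0.626]
contact_force: [0.5, 0.3, -0.4]
finger_gap: 0.0427
```

```bash
python3 look.py; python3 - <<'E'
from h import *
o=[]
for n,(u,v) in(('top',(225,135)),('side',(255,160))):
    d=get_image(n);o.append(cv2.resize(d['pixels'][v:v+65,u:u+65],None,fx=6,fy=6,interpolation=cv2.INTER_CUBIC))
cv2.imwrite('pics/b6.png',np.hstack(o))
E
```

```text
[-110.2  -72.2   87.4   -0.2] 15.55 [ 0.5  0.3 -0.4]
top 14 [-99.4 -75.6]
top 67 [26.8  6.2]
side 39 [-107.3  -79.4]
```

View pics/b6.png

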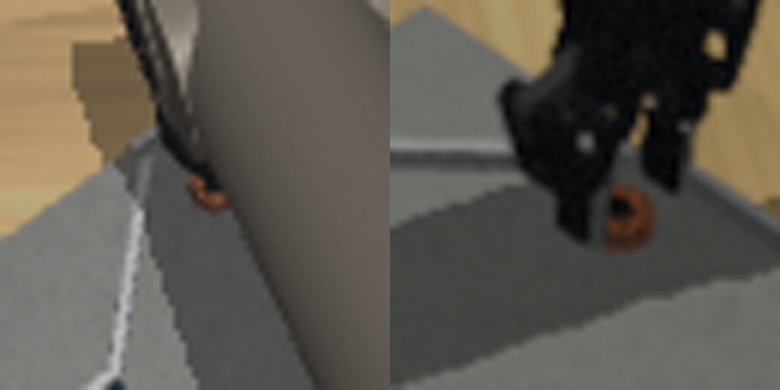

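The choke sits between the fingers, and the outer finger is just inside the rail. I'll lower the rest of the way.

Call:
{"fn": "step_arm", "kwargs": {
  "linear": [
    [0, 0.2, 0],
    [0, 0.2, 0],
    [0, 0.2, 0],
    [0, 0.2, 0],
    [0, 0.2, 0],
    [0, 0.2, 0],
    [0, 0.1, 0],
    [0, 0, 0]
  ],
  "turn": [
    [0, 0, 0],
    [0, 0, 0],
    [0, 0, 0],
    [0, 0, 0],
    [0, 0, 0],
    [0, 0, 0],
    [0, 0, 0],
    [0, 0, 0]
  ]
}}

```text
time_s: 16.75
tcp_pos: [0.6612, -0.0382, 0.0743]
tool_rot: [0.626, -0.329, 0.329, -0.626]
contact_force: [-0.4, -0.2, -0.5]
finger_gap: 0.0429
```

```bash
python3 look.py; python3 plan.py '[[-109,5,74,0,8]]'
```

```text
[-110.2  -72.1   74.3   -0.2] 16.75 [-0.4 -0.2 -0.5]
top 67 [26.8  6.2]
side 38 [-107.3  -79.4]
now [-110.3  -72.1   74.3   -0.2]
{"linear":[[-0.0,0.0,-1.0],[-0.0,0.0,-1.0],[-0.0,0.0,-1.0],[-0.0,0.0,-0.9],[-0.0,0.0,-1.0],[-0.0,0.0,-0.9],[-0.1,0.0,-1.0],[-0.0,0.0,-0.9]],"turn":[[0,-0.0,0],[0,-0.0,0],[0,-0.0,0],[0,-0.0,0],[0,-0.1,0],[0,-0.0,0],[0,-0.1,0],[0,-0.0,0]]}
end [-109.     4.9   74.3   -0. ]
```

Call:
{"fn": "step_arm", "kwargs": {
  "linear": [
    [0, 0, -1],
    [0, 0, -1],
    [0, 0, -1],
    [0, 0, -1],
    [0, 0, -1],
    [0, 0, -1],
    [0, 0, -1],
    [0, 0, -0.8]
  ],
  "turn": [
    [0, 0, 0],
    [0, 0, 0],
    [0, 0, 0],
    [0, 0, 0],
    [0, 0, 0],
    [0, 0, 0],
    [0, 0, 0],
    [0, 0, 0]
  ]
}}

```text
time_s: 17.85
tcp_pos: [0.5965, -0.0829, 0.0743]
tool_rot: [0.626, -0.329, 0.329, -0.626]
contact_force: [-0.4, -0.4, -0.6]
finger_gap: 0.0427
```

Call:
{"fn": "step_arm", "kwargs": {
  "linear": [
    [0, 0, 0.5],
    [0, -1.2, 0],
    [0, -1.2, 0],
    [0, -1.2, 0],
    [0, -1, 0],
    [1.5, 0, 0],
    [1.5, 0, 0],
    [1.5, 0, 0]
  ],
  "turn": [
    [0, 0, 0],
    [0, 0, 0],
    [0, 0, 0],
    [0, 0, 0],
    [0, 0, 0],
    [0, 0, 0],
    [0, 0, 0],
    [0, 0, 0]
  ]
}}

```text
time_s: 18.85
tcp_pos: [0.627, -0.1183, 0.1197]
tool_rot: [0.626, -0.329, 0.329, -0.626]
contact_force: [0.1, -0.6, -0.0]
finger_gap: 0.0428
```

```bash
python3 look.py; python3 plan.py '[[-152,0,73.5,0,7],[-152,0,73.5,0,1]]'
```

```text
[-156.5    1.7  119.7   -0.3] 18.85 [ 0.1 -0.6 -0. ]
top 31 [-105.8   -0.7]
top 68 [26.8  6.2]
side 49 [-102.6    2.5]
now [-157.7    2.2  119.6   -0.4]
{"linear":[[-0.1,0.7,0.0],[-0.1,0.7,0.0],[-0.1,0.6,0.0],[-0.1,0.7,0.1],[-0.1,0.6,0.0],[-0.0,0.7,0.1],[-0.1,0.6,0.0],[0.0,0.0,0.0]],"turn":[[0,-0.1,0],[0,-0.1,0],[0,-0.0,0],[0,-0.1,0],[0,-0.0,0],[0,-0.1,0],[0,-0.0,0],[0,-0.0,0]]}
end [-1.517e+02  1.000e-01  7.360e+01 -0.000e+00]
```

Choke at about (-105, 0). I'll drop in behind it with the narrow gap and push.

Call:
{"fn": "step_arm", "kwargs": {
  "linear": [
    [0, 0.7, 0],
    [0, 0.7, 0],
    [0, 0.6, 0],
    [0, 0.7, 0.1],
    [0, 0.6, 0],
    [0, 0.6, 0.1],
    [0, 0.6, 0],
    [0, 0, 0]
  ],
  "turn": [
    [0, 0, 0],
    [0, 0, 0],
    [0, 0, 0],
    [0, 0, 0],
    [0, 0, 0],
    [0, 0, 0],
    [0, 0, 0],
    [0, 0, 0]
  ],
  "grip": -0.62
}}

```text
time_s: 19.95
tcp_pos: [0.6279, -0.1155, 0.0747]
tool_rot: [0.626, -0.329, 0.329, -0.626]
contact_force: [0.2, 0.5, -0.2]
finger_gap: 0.0162
```

Call:
{"fn": "step_arm", "kwargs": {
  "linear": [
    [-1, 0, 0],
    [-1, 0, 0],
    [-1, 0, 0],
    [-0.9, 0, 0],
    [-0.9, 0, 0],
    [-0.8, 0, 0],
    [-0.6, 0, 0],
    [-0.3, 0, 0]
  ],
  "turn": [
    [0, 0, 0],
    [0, 0, 0],
    [0, 0, 0],
    [0, 0, 0],
    [0, 0, 0],
    [0, 0, 0],
    [0, 0, 0],
    [0, 0, 0]
  ]
}}

```text
time_s: 20.95
tcp_pos: [0.5913, -0.0617, 0.0754]
tool_rot: [-0.626, 0.329, -0.329, 0.626]
contact_force: [0.0, -1.6, 1.0]
finger_gap: 0.0161
```

```bash
python3 look.py; python3 plan.py '[[-13,-0.5,74,0,8]]'
```

```text
[-89.6  -1.2  75.4  -0.2] 20.95 [ 0.  -1.6  1. ]
top 29 [-66.2  -1.5]
top 67 [26.8  6.2]
now [-89.6  -1.2  75.3  -0.2]
{"linear":[[-1.0,0.0,-0.0],[-1.0,0.0,-0.0],[-0.9,0.0,-0.0],[-1.0,0.0,-0.0],[-0.9,0.0,-0.0],[-1.0,0.0,-0.0],[-0.9,0.1,-0.0],[-1.0,0.0,-0.1]],"turn":[[0,-0.0,0],[0,-0.0,0],[0,-0.0,0],[0,-0.0,0],[0,-0.0,0],[0,-0.1,0],[0,-0.0,0],[0,-0.1,0]]}
end [-12.6  -0.5  74.3   0. ]
```

Nested at 24 mm, with y near -1. Next is the final push.

Call:
{"fn": "step_arm", "kwargs": {
  "linear": [
    [-1, 0, 0],
    [-1, 0, 0],
    [-0.9, 0, 0],
    [-1, 0, 0],
    [-0.9, 0, 0],
    [-1, 0, 0],
    [-0.9, 0, 0],
    [-0.9, 0, 0]
  ],
  "turn": [
    [0, 0, 0],
    [0, 0, 0],
    [0, 0, 0],
    [0, 0, 0],
    [0, 0, 0],
    [0, 0, 0],
    [0, 0, 0],
    [0, 0, 0]
  ]
}}

```text
time_s: 22.05
tcp_pos: [0.548, 0.0011, 0.0753]
tool_rot: [-0.626, 0.329, -0.329, 0.626]
contact_force: [-0.8, -0.4, 0.7]
finger_gap: 0.0162
```

```bash
python3 look.py; python3 plan.py '[[-35,0,110,0,2],[-90,0,200,0,4],[-150,0,230,0,2]]'
```

```text
[-13.4  -1.5  75.3  -0.2] 22.05 [-0.8 -0.4  0.7]
top 38 [32.3  0.2]
now [-12.6  -1.6  75.3  -0.1]
{"linear":[[1.1,-1.7,-0.1],[1.1,-1.8,-0.1],[1.4,-2.2,0.0],[1.4,-2.3,0.0],[1.4,-2.2,0.0],[1.3,-2.3,0.0],[3.0,-1.5,0.0],[3.0,-1.5,0.0]],"turn":[[0,-0.1,0],[0,-0.0,0],[0,-0.0,0],[0,-0.0,0],[0,-0.0,0],[0,-0.0,0],[0,-0.0,0],[0,-0.0,0]]}
end [-149.6    0.4  230.3   -0. ]
```

Call:
{"fn": "step_arm", "kwargs": {
  "linear": [
    [1.1, -1.7, 0],
    [1.1, -1.8, 0],
    [1.4, -2.2, 0],
    [1.4, -2.3, 0],
    [1.4, -2.2, 0],
    [1.3, -2.3, 0],
    [3, -1.5, 0],
    [3, -1.5, 0]
  ],
  "turn": [
    [0, 0, 0],
    [0, 0, 0],
    [0, 0, 0],
    [0, 0, 0],
    [0, 0, 0],
    [0, 0, 0],
    [0, 0, 0],
    [0, 0, 0]
  ]
}}

```text
time_s: 23.15
tcp_pos: [0.6265, -0.1132, 0.231]
tool_rot: [0.626, -0.329, 0.329, -0.626]
contact_force: [0.9, -0.0, -0.4]
finger_gap: 0.0161
```

Call:
{"fn": "step_arm", "kwargs": {
  "linear": [
    [3.5, 0, -2],
    [3.5, 0, -2],
    [3.5, 0, -2],
    [3.5, 0, -2],
    [3.5, 0, -2],
    [3, 0, -2],
    [2, 0, -1],
    [0, 0, 0]
  ],
  "turn": [
    [0, 0, 0],
    [0, 0, 0],
    [0, 0, 0],
    [0, 0, 0],
    [0, 0, 0],
    [0, 0, 0],
    [0, 0, 0],
    [0, 0, 0]
  ]
}}

```text
time_s: 24.15
tcp_pos: [0.6457, -0.3739, 0.2294]
tool_rot: [0.626, -0.33, 0.33, -0.625]
contact_force: [0.1, 0.4, -0.5]
finger_gap: 0.0161
```

```bash
python3 look.py; python3 - <<'E'
from h import *
print(state()['joint_vel'].round(2))
o=[]
for n,(u,v) in(('top',(110,125)),('side',(180,100))):
    d=get_image(n);o.append(cv2.resize(d['pixels'][v:v+170,u:u+200] if n=='side' else d['pixels'][v:v+170,u+90:u+290],None,fx=2,fy=2))
    if n=='top':o.append(cv2.resize(d['pixels'][190:225,225:260],(340,340),interpolation=cv2.INTER_CUBIC));cv2.imwrite('pics/full7.png',d['pixels'])
cv2.imwrite('pics/b7.png',np.hstack([cv2.resize(x,(266,226)) for x in o]))
E
```

```text
[-377.1  132.2  229.4   -0.4] 24.15 [ 0.1  0.4 -0.5]
top 78 [26.2  2.7]
side 15 [-1.5 11. ]
[-0.01 -0.01 -0.02  0.01 -0.   -0.    0.  ]
```

View pics/b7.png

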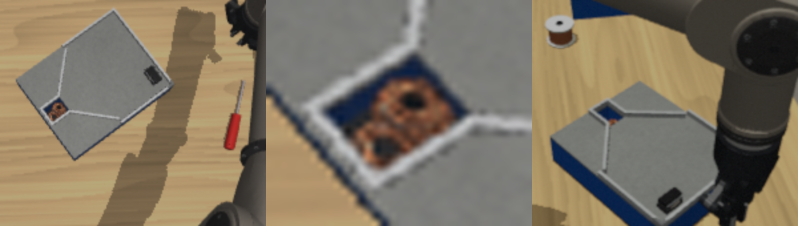

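View pics/full7.png

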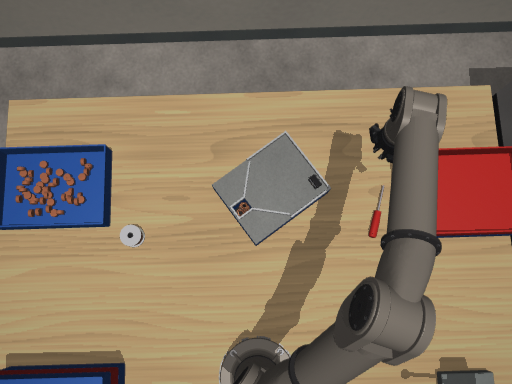

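```bash
python3 -c "from cell import *;print(sign_off(),state()['time_s'])"
```

```text
the job is handed in; nothing more can be done
the job is handed in; nothing more can be done
```

All three chokes were swept through the gate one after another by pushing only, and all three ended up in the slot. I handed the job in at about 24 s of the 51 s allowed.

- **Method:** The middle choke was pushed straight through with two fingertips set 16 mm apart. The other two were first slid sideways to the centre line with a finger pad, then pushed through the same way.
- **Final images:** The deck between the rails is empty and copper shows only inside the slot. Two overlapping chokes are clearly visible there; the third is inferred to lie beneath them, since all three went through the gate and none is left on the deck.
- **Bystanders:** In the top view, the transformer (316,182), spool (131,236) and screwdriver are where they were at the start.
- **Robot:** Measured tool forces at the end of each move stayed under about 2 N. The arm finished stationary with the tool 0.23 m up and clear of everything.
- **Disagreements:** Choke positions from the two cameras differed by 1–2 mm with the chokes in full view, and by more when the gripper partly hid them. No check failed. I viewed 11 pictures.

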